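# Find the toy pan's own lid

## Robot

A 6-joint arm with a two-finger parallel gripper is mounted at the origin on the work surface. World frame = base frame: x ahead of the robot, y to its left, z up, the work surface at z = 0. Lengths are in m, angles in degrees, forces in N, time in s.
With the tool pointing down it reaches from about 0.3 to 0.95 m from the base axis. Payload 3.1 kg.
Tool frame: the origin (TCP) lies at the very end of the fingers, on their centre line; the grasp point (between the pads) lies 19 mm behind it (grip_depth is the distance from the TCP to the grasp point, in m); z points along the fingers, y is the direction in which the jaws open and shut (so a half turn about z gives the same grasp; the last joint's range is limited). The gripper opens to 85 mm and grips with 20 to 120 N. Pads are 22 mm wide; open, the fingers measure 114 mm over their backs; the gripper's body (76 mm by 85 mm) begins 54 mm behind the grasp point. The pads swing forward as they close: fully open they stand 13 mm farther back than shut.
Start: joints at [-68.509, 17.653, 93.61, -0, 68.738, -3.994], TCP at [0.269, -0.564, 0.231] pointing down, gripper open.
Joint ranges: [-175.34, 175.34], [-45.06, 112.39], [2.9, 150.54], [-68.45, 248.45], [3.09, 151.38], [-168.51, 168.51]. Speed limits (degrees/s): [159.86, 159.86, 180, 180, 180, 180].

## Interface

Orientations are given as [roll, pitch, yaw] about the fixed x, y, z axes, in that order (R = Rz(yaw) Ry(pitch) Rx(roll)).
In Python, from plant import state, camera, sign_off, grip_depth gives the robot as it stands.
- The arm moves only by the tool drive_tool, never from a script. Its arguments are lists of equal length, an entry for each row: "turn": the turn, a rotation vector about the tool's x, y, z scaled (see below), a list of three; "linear": the shift along the tool's x, y, z scaled (see below), a list of three; "jaw": the opening, from -1 (shut) to 1 (fully open). In form: {"turn": [[ax, ay, az], ...], "linear": [[dx, dy, dz], ...], "jaw": [jaw, ...]}. A call has 1 to 8 rows; each row is the pose to reach, as a shift and turn from the pose commanded when the call began, along the tool's axes at that moment; what a row does not reach only later rows make up. The controller multiplies each number of a shift by 300 mm and each number of a turn by 60 degrees. A row lasts 1/12 s, in which the tool goes at most 41.7 mm and 7.16 degrees, less where a joint would pass 70% of its speed; a pose out of reach is approached as far as the arm can. A call with a number of a shift or a turn outside -1 to 1 is refused whole. A call with a gripper value outside its range is refused whole. The fingers move at their own pace and stop on an object; the grip force is fixed at half the most. Time passes only in rows, so rows that repeat a pose let the fingers close. It gives the time, the measured TCP pose, the force and the opening at its end, in the units of the state.
- state(): the state, without advancing time (a new reading comes with each control period).
- camera(name): name is "scene" or "side" or "wrist"; returns a dict with "pixels" (420x560x3 uint8, red, green, blue), "mtx" (3x3 intrinsics, pixels), "R" (3x3) and "t" (3): a world point X has camera coordinates R X + t. Camera axes: x right, y down, z forward; pixel columns grow to the right and rows downward; lengths in m; the calibration is good to about 2 mm. A picture is of the moment at which its call begins. There is no depth.
- sign_off(): hands the job in, once; it reports no verdict.
The state is a dict: "clock": time; "qpos": joint angles; "qd": joint speeds; "tau": joint torques, N m; "eef_pos": TCP position; "tool_rot": TCP orientation; "force": force on the tool from outside, world axes, zero at the start; "ft_torque": the same for the moment, N m; "opening": opening from 0.0 (shut) to 1.0 (fully open).
Only numpy, scipy, OpenCV 4.12 (cv2) and the standard library are available. Lean on these libraries where they do the work, as an engineer would, in place of code of your own. Each camera call takes 0.05 s, during which the arm holds its last target.

## Task

On the low beech shelf stands a little aluminium toy pan without its lid, and in front of it lie three lids of the same pattern in different sizes. Put the one that fits the pan onto it, knob up, so that its plate lies flat and fully down on the rim all round and closes the mouth; leave the pan standing about where it is and the other two lids lying where they are.

Things in the scene. Friction and masses are not known exactly. Their poses are not given: they have to be found in the camera images.
- pan_mouth (a point): Centre of the mouth of the loose aluminium toy pan, at rim height. Pan: 88 mm across outside, 82 mm inside, 45 mm high, 200 g, upright on a beech shelf whose top is 100 mm above the robot's mounting surface. x points along its stick handle (ends 136 mm from the axis, below the rim), z up. The lid that fits has its plate on the rim and its plug loosely in the mouth (9 mm play all round).
- lid_a_knob (a point): Loose round aluminium lid, knob up: plate 136 mm across, 5 mm thick; under it a plug 116 mm across, 6 mm deep, on which it lies on the shelf; on top a dark wooden cylindrical knob 24 mm across, 32 mm tall; 140 g. The point is the knob's centre on the lid's axis: 16 mm below the knob's top, 16 mm above the plate's top, 21 mm above the plate's underside, 27 mm above the plug's underside. z up.
- lid_b_knob (a point): Loose round aluminium lid, knob up: plate 62 mm across, 5 mm thick; under it a plug 50 mm across, 6 mm deep, on which it lies on the shelf; on top a dark wooden cylindrical knob 24 mm across, 32 mm tall; 40 g. The point is the knob's centre on the lid's axis: 16 mm below the knob's top, 16 mm above the plate's top, 21 mm above the plate's underside, 27 mm above the plug's underside. z up.
- lid_c_knob (a point): Loose round aluminium lid, knob up: plate 104 mm across, 5 mm thick; under it a plug 64 mm across, 6 mm deep, on which it lies on the shelf; on top a dark wooden cylindrical knob 24 mm across, 32 mm tall; 80 g. The point is the knob's centre on the lid's axis: 16 mm below the knob's top, 16 mm above the plate's top, 21 mm above the plate's underside, 27 mm above the plug's underside. z up.
Not all that is in view belongs to the job. Leave any blue look-alike of the part that bears pan_mouth alone.

How it is judged:
By the outcome, as a careful person would: the job done as asked, in the order asked, and still so for the second after the job is handed in, with the robot touching nothing.
It also fails if it takes over 38 s, if anything falls off the work surface, if the arm or the gripper's body presses on something with over 40 N, if the wrist force passes 120 N, or if a joint passes its speed limit or range.

## Working session

There is one attempt and no reset: what is moved stays moved. The work goes in short steps, Python scripts to look and compute and a tool call to move; the robot and the scene stay as the last step left them, time stands still between calls to the robot, and variables do not carry over. Pictures are saved under pics/ and viewed, and the job is handed in when it is done.

Besides the shell and the picture viewer there is one more tool, called after "Request:" as name(argument=value, ...) on one line, values as JSON. drive_tool: Moves the arm, as the interface text tells. Shifts and turns lie within -1 to 1; 1 stands for 300 mm of shift or 60 degrees of turn. Its arguments: {"type":"object","properties":{"turn":{"type":"array","items":{"type":"array","items":{"type":"number"}}},"linear":{"type":"array","items":{"type":"array","items":{"type":"number"}}},"jaw":{"type":"array","items":{"type":"number"}}},"required":["turn","linear","jaw"]}

```bash
ls; mkdir -p pics; python3 - <<'E'
from plant import state,camera,grip_depth
import cv2,numpy as np,pickle
print(state(),grip_depth)
d={}
for n in("scene","side"):
    c=camera(n);d[n]=c
    cv2.imwrite(f"pics/{n}0.png",c["pixels"][:,:,::-1]);print(n,c["mtx"],c["R"],c["t"])
pickle.dump(d,open("c0.pkl","wb"))
E
```

```text
pics
{'clock': 0.0, 'qpos': array([-6.85081883e+01,  1.77049278e+01,  9.36902588e+01,  2.59436266e-03,
        6.87384765e+01, -3.99435807e+00]), 'qd': array([ 0.00853777,  0.03204658, -0.02867566,  0.13148659, -0.05011138,
        0.02021207]), 'tau': array([-3.71013300e-05, -4.15258992e+01, -2.76665890e+01,  3.26278303e-05,
        1.01854879e-02,  1.19226425e-05]), 'eef_pos': array([ 0.26860628, -0.56341312,  0.23003636]), 'tool_rot': array([-1.79866830e+02, -1.17204367e-02,  2.54852125e+01]), 'force': array([-0.50033393,  0.12134669, -0.53847232]), 'ft_torque': array([-0.05453419, -0.0380296 , -0.01763947]), 'opening': 0.9988301101330784} 0.0187
scene [[432.42406061   0.         277.16142775]
 [  0.         432.42406061 205.56231045]
 [  0.           0.           1.        ]] [[ 0.60815203  0.79374421  0.01101046]
 [ 0.65768381 -0.49604107 -0.56691733]
 [-0.44452571  0.35201333 -0.82370111]] [-0.29189099 -0.21184972  1.23344696]
side [[420.77140256   0.         275.36295594]
 [  0.         420.77140256 206.83185085]
 [  0.           0.           1.        ]] [[-0.90312606 -0.42884742 -0.02128866]
 [-0.20949479  0.48337715 -0.84997557]
 [ 0.37480028 -0.76317522 -0.5263918 ]] [0.41100824 0.15994157 0.7362343 ]
```

View pics/scene0.png

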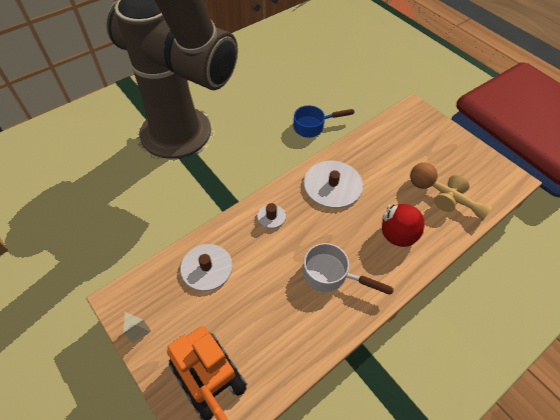

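View pics/side0.png

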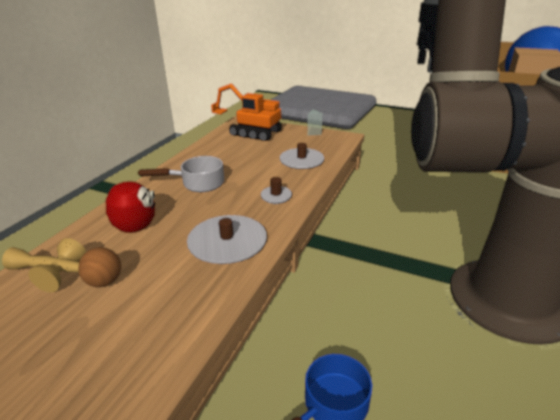

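Scene view candidates: lids at (333,184) large, (271,216) small and (206,267) medium, plus the pan at (326,268); the blue pan at (309,121) is a decoy. By the description the medium one should be lid_c: its 104 mm plate covers the 88 mm rim and its 64 mm plug fits the 82 mm mouth. Next I measure them.

```bash
cat > h.py <<'E'
import numpy as np,cv2
def ray(c,uv,z):
    uv=np.atleast_2d(uv).astype(float);K=c["mtx"];R=c["R"];t=c["t"]
    d=np.c_[uv,np.ones(len(uv))]@np.linalg.inv(K).T@R; o=-R.T@t
    return (o+d*((z-o[2])/d[:,2])[:,None])
def proj(c,X):
    p=(np.atleast_2d(X)@c["R"].T+c["t"])@c["mtx"].T
    return p[:,:2]/p[:,2:]
def circ(P):
    A=np.c_[2*P[:,:2],np.ones(len(P))];s=np.linalg.lstsq(A,(P[:,:2]**2).sum(1),rcond=None)[0]
    r=np.sqrt(s[2]+s[0]**2+s[1]**2);return s[0],s[1],r,np.std(np.hypot(P[:,0]-s[0],P[:,1]-s[1])-r)
E
python3 - <<'E'
import pickle;from h import *
d=pickle.load(open("c0.pkl","rb"))
seeds={"scene":[(333,184),(271,216),(206,267),(326,268)],"side":[(227,238),(276,192),(302,156),(203,173)]}
for n,c in d.items():
    hsv=cv2.cvtColor(c["pixels"],cv2.COLOR_RGB2HSV)
    m=((hsv[...,1]<60)&(hsv[...,2]>90)).astype(np.uint8)*255
    cv2.imwrite(f"pics/mask_{n}.png",m)
    cs,_=cv2.findContours(m,cv2.RETR_EXTERNAL,cv2.CHAIN_APPROX_NONE)
    for s in seeds[n]:
        for k in cs:
            if cv2.contourArea(k)>200 and cv2.pointPolygonTest(k,s,True)>-6:
                h=cv2.convexHull(k)[:,0]; 
                for z in(.111,.145): print(n,s,z,np.round(circ(ray(c,k[:,0],z)),4))
    # knob: dark brown
    b=((hsv[...,2]<90)&(c["pixels"][...,0]>c["pixels"][...,2])).astype(np.uint8)*255
    cs,_=cv2.findContours(b,cv2.RETR_EXTERNAL,cv2.CHAIN_APPROX_NONE)
    for k in cs:
        x,y,w,hh=cv2.boundingRect(k)
        if 60<cv2.contourArea(k)<600: print(n,"dark",x,y,w,hh,np.round(ray(c,(x+w/2-.5,y+hh/2-.5),.127),4))
E
```

```text
scene (333, 184) 0.111 [0.4668 0.1694 0.0669 0.0007]
scene (333, 184) 0.145 [0.484  0.1488 0.0641 0.0007]
scene (271, 216) 0.111 [0.4537 0.0016 0.0262 0.0075]
scene (271, 216) 0.145 [ 0.4714 -0.0117  0.0251  0.0072]
scene (206, 267) 0.111 [ 0.4711 -0.1756  0.0511  0.0006]
scene (206, 267) 0.145 [ 0.4881 -0.1813  0.0489  0.0006]
scene (326, 268) 0.111 [0.6183 0.0193 0.0499 0.0062]
scene (326, 268) 0.145 [0.6289 0.0052 0.0478 0.0059]
scene dark 169 359 44 61 [[ 0.657  -0.3202  0.127 ]]
scene dark 213 353 34 44 [[ 0.6773 -0.2554  0.127 ]]
scene dark 358 277 35 17 [[0.7099 0.0599 0.127 ]]
scene dark 199 257 13 14 [[ 0.473  -0.1765  0.127 ]]
scene dark 306 246 22 18 [[0.5911 0.0129 0.127 ]]
scene dark 382 219 40 28 [[0.6588 0.188  0.127 ]]
scene dark 266 209 10 11 [[ 0.4573 -0.0023  0.127 ]]
scene dark 329 173 10 14 [[0.4684 0.1679 0.127 ]]
scene dark 411 170 24 19 [[0.5893 0.3309 0.127 ]]
scene dark 333 110 21 8 [[0.3235 0.3293 0.127 ]]
side (227, 238) 0.111 [0.463  0.172  0.0683 0.001 ]
side (227, 238) 0.145 [0.436  0.2115 0.0627 0.0009]
side (276, 192) 0.111 [0.4477 0.0074 0.0281 0.009
[... 171 characters left out ...]
 (203, 173) 0.111 [ 0.6388 -0.0186  0.0715  0.0142]
side (203, 173) 0.145 [0.5976 0.0362 0.0658 0.013 ]
side dark 285 403 22 17 [[0.2279 0.424  0.127 ]]
side dark 193 372 32 48 [[0.319  0.4464 0.127 ]]
side dark 101 253 21 33 [[0.5674 0.3308 0.127 ]]
side dark 284 239 15 23 [[0.3397 0.1796 0.127 ]]
side dark 219 219 15 20 [[0.4643 0.1697 0.127 ]]
side dark 134 199 22 32 [[0.6223 0.1907 0.127 ]]
side dark 271 178 12 17 [[0.449  0.0013 0.127 ]]
side dark 139 170 30 7 [[0.7145 0.0529 0.127 ]]
side dark 298 144 10 14 [[ 0.4661 -0.1767  0.127 ]]
side dark 230 121 53 20 [[ 0.6248 -0.2465  0.127 ]]
side dark 243 99 11 10 [[ 0.7502 -0.4334  0.127 ]]
side dark 547 67 13 15 [[-0.102  -1.1244  0.127 ]]
```

View pics/mask_scene.png

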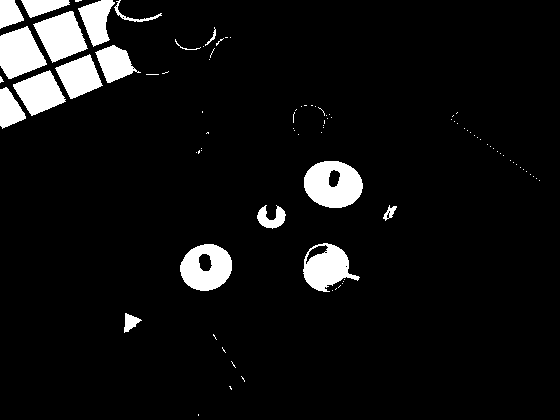

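```bash
cat >> h.py <<'E'
from scipy.spatial.transform import Rotation as Ro
def delta(target,rpy=(180,0,None)):
    from plant import state
    s=state();R=Ro.from_euler('xyz',s["tool_rot"],degrees=True)
    dl=R.inv().apply(np.array(target)-s["eef_pos"])/.3
    rp=(rpy[0],rpy[1],s["tool_rot"][2] if rpy[2] is None else rpy[2])
    rv=(R.inv()*Ro.from_euler('xyz',rp,degrees=True)).as_rotvec(degrees=True)/60
    print("linear",np.round(dl,4),"turn",np.round(rv,4),"rows",np.linalg.norm(dl)*.3/.0417)
E
python3 -c "
from h import *
delta((.46,-.176,.30)); delta((.36,-.37,.28))
import pickle
d=pickle.load(open('c0.pkl','rb'))
a=cv2.resize(d['scene']['pixels'][225:320,160:420],None,fx=3,fy=3,interpolation=2)
cv2.imwrite('pics/crop.png',a[:,:,::-1])"
```

```text
linear [ 1.1316 -0.8919 -0.2308] turn [-0.002  -0.0002  0.    ] rows 10.498009671090637
linear [ 0.5525 -0.4515 -0.1652] turn [-0.002  -0.0002  0.    ] rows 5.268545335365012
```

View pics/crop.png

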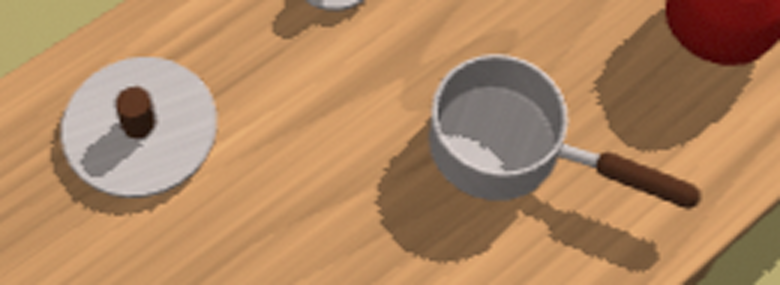

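The crop shows the medium lid (scene px ~206,267; plate radius measured at 51 mm, against 52 mm for lid_c) and the empty aluminium pan, with its mouth centred near scene px (327,262). I'm choosing lid_c and moving above it.

Request:
drive_tool(turn=[[0,0,0],[0,0,0],[0,0,0],[0,0,0],[0,0,0],[0,0,0]], linear=[[0.55,-0.45,-0.17],[0.55,-0.45,-0.17],[0.55,-0.45,-0.17],[0.55,-0.45,-0.17],[0.55,-0.45,-0.17],[0.55,-0.45,-0.17]], jaw=[1,1,1,1,1,1])

```text
clock: 0.6
eef_pos: [0.3617, -0.3669, 0.2834]
tool_rot: [-179.9, -0.2, 25.7]
force: [-0.3, 0.4, 0.7]
opening: 1.001
```

Request:
drive_tool(turn=[[0,0,0],[0,0,0],[0,0,0],[0,0,0],[0,0,0],[0,0,0],[0,0,0]], linear=[[0.58,-0.44,-0.06],[0.58,-0.44,-0.06],[0.58,-0.44,-0.06],[0.58,-0.44,-0.06],[0.58,-0.44,-0.06],[0.58,-0.44,-0.06],[0.58,-0.44,-0.06]], jaw=[1,1,1,1,1,1,1])

```text
clock: 1.18
eef_pos: [0.4611, -0.175, 0.3002]
tool_rot: [-180.0, -0.0, 25.8]
force: [0.1, 0.2, 0.8]
opening: 1.0
```

```bash
python3 - <<'E'
from plant import *
import cv2,pickle
c=camera("wrist");pickle.dump(c,open("w1.pkl","wb"))
cv2.imwrite("pics/w1.png",c["pixels"][:,:,::-1])
s=state();print(s["clock"],s["eef_pos"],s["tool_rot"],s["qpos"],c["R"],c["t"],c["mtx"])
E
```

```text
1.2333 [ 0.46022914 -0.17663253  0.29998103] [1.79985493e+02 5.62377700e-02 2.56742352e+01] [-2.60246056e+01 -6.30146751e-01  1.06478292e+02 -5.52174318e-02
  7.41753331e+01  3.83162205e+01] [[ 4.34243886e-01 -9.00795341e-01 -3.98419187e-05]
 [-8.61918856e-01 -4.15515660e-01  2.90590127e-01]
 [-2.61778788e-01 -1.26152646e-01 -9.56847624e-01]] [-0.35822913  0.2676035   0.5446808 ] [[349.10347423   0.         279.68432846]
 [  0.         349.10347423 210.98811078]
 [  0.           0.           1.        ]]
```

View pics/w1.png

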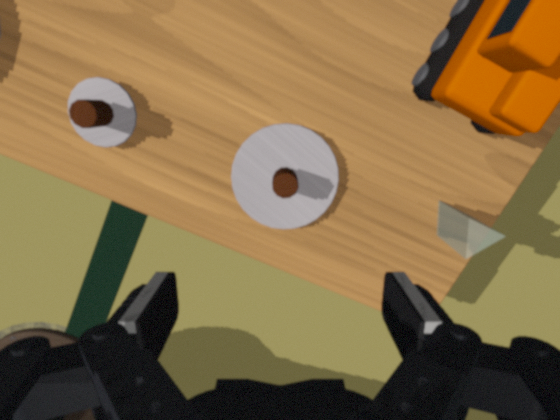

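The wrist view shows lid_c at about (285,177), its knob top at (285,183), and the small lid at (102,112).

```bash
python3 - <<'E'
import pickle;from h import *
c=pickle.load(open("w1.pkl","rb"))
hsv=cv2.cvtColor(c["pixels"],cv2.COLOR_RGB2HSV)
m=((hsv[...,1]<60)&(hsv[...,2]>70)).astype(np.uint8)*255
cs,_=cv2.findContours(m,cv2.RETR_EXTERNAL,cv2.CHAIN_APPROX_NONE)
for k in cs:
    if cv2.contourArea(k)>3000: print(cv2.boundingRect(k),np.round(circ(ray(c,cv2.convexHull(k)[:,0],.111)),4))
P=c["pixels"].astype(int)
b=((P[...,0]>P[...,2]+25)).astype(np.uint8); b[:150]=0;b[215:]=0;b[:,:262]=0;b[:,310:]=0
k=np.argwhere(b)[:,::-1]; print(len(k),k.mean(0),ray(c,k.mean(0),.143),ray(c,[k[:,0].max(),k[:,1].mean()],.143)-ray(c,[k[:,0].min(),k[:,1].mean()],.143))
delta((.4695,-.176,.15));delta((.4695,-.176,.116))
E
```

```text
(231, 123, 108, 106) [ 4.697e-01 -1.765e-01  5.200e-02  2.000e-04]
560 [284.56785714 183.29821429] [[ 0.47136605 -0.17521786  0.143     ]] [[ 0.00915202 -0.01898452  0.        ]]
linear [0.0293 0.0114 0.4999] turn [0.0002 0.0009 0.    ] rows 3.6035641328844275
linear [0.0294 0.0113 0.6132] turn [0.0002 0.0009 0.    ] rows 4.417639148425953
```

Request:
drive_tool(turn=[[0,0,0],[0,0,0],[0,0,0],[0,0,0],[0,0,0],[0,0,0],[0,0,0]], linear=[[0.031,0.013,0.13],[0.031,0.013,0.25],[0.031,0.013,0.37],[0.031,0.013,0.48],[0.031,0.013,0.56],[0.031,0.013,0.61],[0.031,0.013,0.61]], jaw=[1,1,1,1,1,1,1])

```text
clock: 1.82
eef_pos: [0.4656, -0.1771, 0.1127]
tool_rot: [-179.6, 0.4, 25.4]
force: [-0.6, 0.6, -0.2]
opening: 1.0
```

Request:
drive_tool(turn=[[0,0,0],[0,0,0],[0,0,0],[0,0,0],[0,0,0],[0,0,0],[0,0,0],[0,0,0]], linear=[[0,0,0],[0,0,0],[0,0,0],[0,0,0],[0,0,0],[0,0,0],[0,0,0],[0,0,0]], jaw=[0.4,0,-0.3,-0.6,-1,-1,-1,-1])

```text
clock: 2.48
eef_pos: [0.4713, -0.1775, 0.1188]
tool_rot: [179.9, -0.1, 25.5]
force: [-0.8, 0.1, 6.8]
opening: 0.261
```

Request:
drive_tool(turn=[[0,0,0],[0,0,0],[0,0,0],[0,0,0],[0,0,0],[0,0,0]], linear=[[0,0,0],[0,0,0],[0,0,0],[0,0,0],[0,0,0],[0,0,0]], jaw=[-1,-1,-1,-1,-1,-1])

```text
clock: 2.98
eef_pos: [0.4713, -0.1775, 0.1188]
tool_rot: [179.9, -0.1, 25.5]
force: [-1.4, -0.2, 6.6]
opening: 0.259
```

```bash
python3 - <<'E'
from plant import *
import cv2,numpy as np
s=state();print(s)
a=camera("scene")["pixels"][200:320,140:300]
b=camera("side")["pixels"][90:210,230:390]
cv2.imwrite("pics/g1.png",cv2.resize(np.hstack([a,b]),None,fx=2.4,fy=2.4,interpolation=2)[:,:,::-1])
E
```

```text
{'clock': 2.9833, 'qpos': array([-2.55765471e+01,  1.25413950e+01,  1.14831451e+02, -2.41827299e-02,
        5.24657927e+01,  3.89322697e+01]), 'qd': array([ 0.00744397,  0.02135397, -0.02612921, -0.06207162,  0.05278452,
        0.07240176]), 'tau': array([ 4.05710405e-01, -2.98807544e+01, -2.08327693e+01,  1.30448998e-01,
       -2.19259174e-01, -1.89152558e-02]), 'eef_pos': array([ 0.47127972, -0.17745433,  0.118834  ]), 'tool_rot': array([ 1.79862404e+02, -8.64484774e-02,  2.55059930e+01]), 'force': array([-1.42463502, -0.23413235,  6.56793414]), 'ft_torque': array([-0.0162292 ,  0.18650744,  0.0082917 ]), 'opening': 0.2587749606244286}
```

View pics/g1.png

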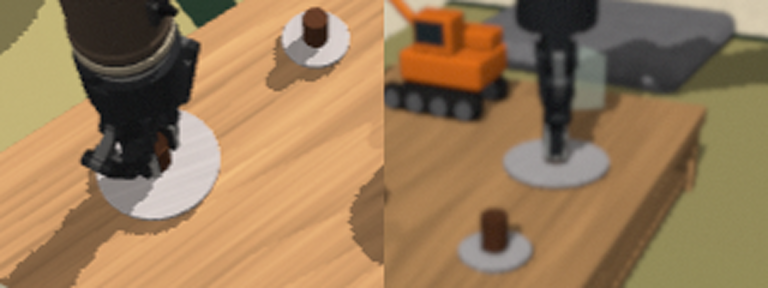

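Opening is about 22 mm on the 24 mm knob, and both views show the fingers around it. I lift, check, then look at the pan.

Request:
drive_tool(turn=[[0,0,0],[0,0,0],[0,0,0],[0,0,0],[0,0,0],[0,0,0],[0,0,0],[0,0,0]], linear=[[0,0,-0.03],[0,0,-0.09],[0,0,-0.17],[0,0,-0.26],[0,0,-0.36],[0,0,-0.46],[0,0,-0.56],[0,0,-0.6]], jaw=[-1,-1,-1,-1,-1,-1,-1,-1])

```text
clock: 3.75
eef_pos: [0.4719, -0.1775, 0.3021]
tool_rot: [179.7, -0.3, 25.5]
force: [0.1, -0.2, 0.4]
opening: 0.257
```

```bash
python3 - <<'E'
from plant import *
from h import *
c=camera("wrist")
cv2.imwrite("pics/w2.png",c["pixels"][:,:,::-1])
s=state();print(s["clock"],s["eef_pos"],s["tool_rot"],s["force"],s["opening"],proj(c,s["eef_pos"]))
delta((.544,-.03,.30))
E
```

```text
3.8 [ 0.4725534  -0.17781537  0.30293262] [179.5851736   -0.33962536  25.50654499] [ 1.20785104 -0.49988095  0.51474399] 0.2590734236459088 [[280.18513072 277.24543591]]
linear [ 0.427  -0.3422  0.0098] turn [ 0.0069 -0.0057 -0.    ] rows 3.937719956387853
```

View pics/w2.png

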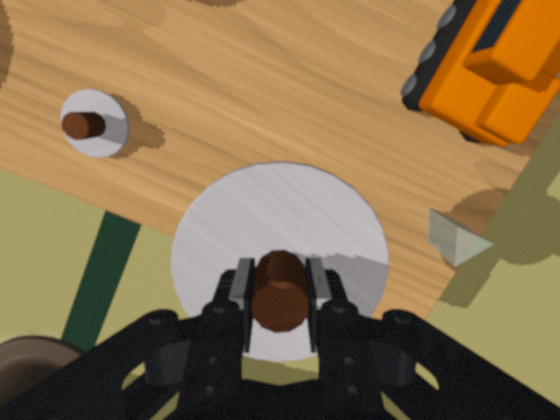

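Lid is held, plate spanning about (172–388, 160–360). Moving so that the pan shows ahead of the lid.

Request:
drive_tool(turn=[[0,0,0],[0,0,0],[0,0,0],[0,0,0],[0,0,0],[0,0,0],[0,0,0],[0,0,0]], linear=[[0.05,-0.05,0],[0.13,-0.13,0],[0.21,-0.21,0],[0.28,-0.28,0],[0.33,-0.34,0],[0.33,-0.34,0],[0.33,-0.34,0],[0.33,-0.34,0]], jaw=[-1,-1,-1,-1,-1,-1,-1,-1])

```text
clock: 4.47
eef_pos: [0.5146, -0.0423, 0.2956]
tool_rot: [-179.9, 0.2, 25.5]
force: [0.0, -1.0, -1.2]
opening: 0.258
```

```bash
python3 - <<'E'
from plant import *
from h import *
import pickle
c=camera("wrist");pickle.dump(c,open("w3.pkl","wb"))
cv2.imwrite("pics/w3.png",c["pixels"][:,:,::-1])
s=state();print(s["clock"],s["eef_pos"],s["tool_rot"],s["force"],s["opening"],proj(c,s["eef_pos"]))
E
```

```text
4.5167 [ 0.51471393 -0.04274737  0.29597459] [-1.79954013e+02  1.28976810e-01  2.54616552e+01] [ 0.64606626 -0.28566533 -0.04254064] 0.26075886292227396 [[279.86539997 277.82754162]]
```

View pics/w3.png

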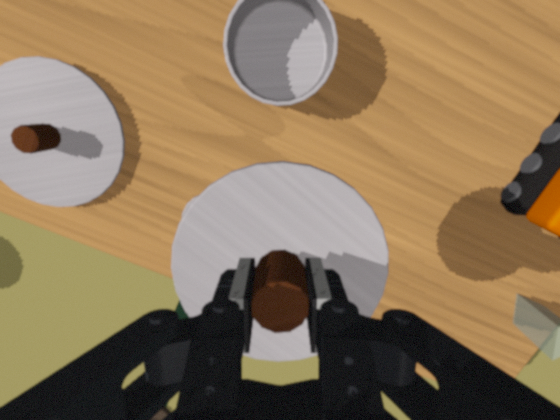

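```bash
python3 - <<'E'
from h import *
import pickle
c=pickle.load(open("w3.pkl","rb"));d=pickle.load(open("c0.pkl","rb"))
print(-c["R"].T@c["t"])
a=cv2.resize(c["pixels"][0:125,205:355],(600,500),interpolation=2)
cv2.imwrite("pics/z3.png",a[:,:,::-1])
print(proj(c,[.63,.005,.145]))
# overlay guess
s=d["scene"]["pixels"][235:300,295:365];cv2.imwrite("pics/z3s.png",cv2.resize(s,None,fx=8,fy=8,interpolation=2)[:,:,::-1])
E
```

```text
[ 0.58291899 -0.01028519  0.43850428]
[[288.52620359  36.35192972]]
```

View pics/z3.png

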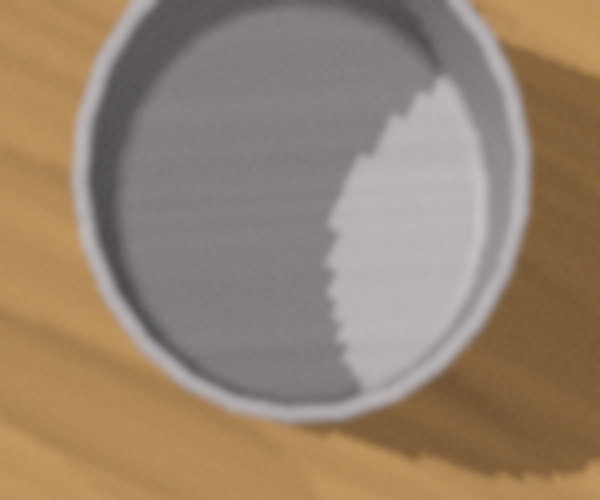

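View pics/z3s.png

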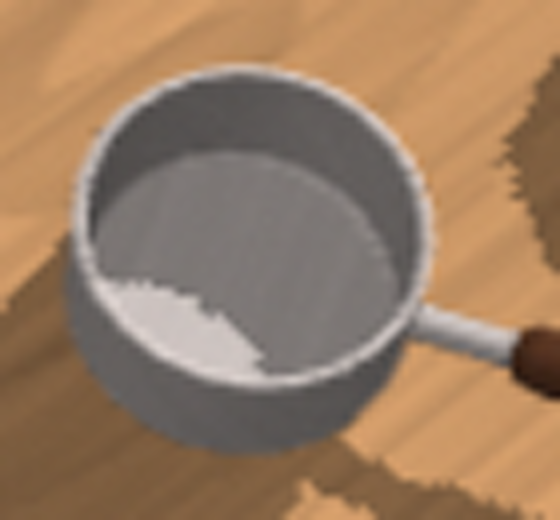

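The crops show the full rim. In the wrist view its outline is the outer rim, centred near (281,45), cut off at the top. Next I fit the circle at z=0.145.

```bash
python3 - <<'E'
from h import *
import pickle
c=pickle.load(open("w3.pkl","rb"));d=pickle.load(open("c0.pkl","rb"))
def grey(c):
    hsv=cv2.cvtColor(c["pixels"],cv2.COLOR_RGB2HSV);return ((hsv[...,1]<60)&(hsv[...,2]>60)).astype(np.uint8)*255
m=grey(c);cs,_=cv2.findContours(m[:130],cv2.RETR_EXTERNAL,cv2.CHAIN_APPROX_NONE)
for k in cs:
    if cv2.pointPolygonTest(k,(281,45),True)>0:
        k=cv2.convexHull(k)[:,0];k=k[k[:,1]>3];print(len(k),np.round(circ(ray(c,k,.145)),4))
c=d["scene"];m=grey(c);cs,_=cv2.findContours(m,cv2.RETR_EXTERNAL,cv2.CHAIN_APPROX_NONE)
for k in cs:
    if cv2.contourArea(k)>500 and cv2.pointPolygonTest(k,(328,275),True)>0:
        k=k[:,0];k=k[(k[:,1]<265)&(k[:,0]<345)];print(len(k),np.round(circ(ray(c,k,.145)),4))
h=cv2.cvtColor(c["pixels"],cv2.COLOR_RGB2HSV)
# handle direction: dark grip end
print(ray(c,[[345,272],[390,289]],.135), ray(c,(324.9,263),.145))
# held lid: tilt check
c=pickle.load(open("w3.pkl","rb"))
m=grey(c);m[:140]=0;m[:,:135]=0;cs,_=cv2.findContours(m,cv2.RETR_EXTERNAL,cv2.CHAIN_APPROX_NONE)
k=max(cs,key=cv2.contourArea)[:,0];k=k[(k[:,1]<290)]
for z in (.285,.2882,.292):print(z,len(k),np.round(circ(ray(c,k,z)),4))
E
```

```text
33 [6.215e-01 8.000e-03 4.390e-02 1.000e-04]
52 [0.6223 0.0088 0.0429 0.0007]
[[0.65663104 0.02889481 0.135     ]
 [0.73459419 0.07307902 0.135     ]] [[0.62153095 0.00634781 0.145     ]]
0.285 590 [ 0.5291 -0.0354  0.0387  0.0126]
0.2882 590 [ 0.5302 -0.0349  0.0379  0.0123]
0.292 590 [ 0.5316 -0.0343  0.0369  0.012 ]
```

```bash
python3 - <<'E'
from h import *
import pickle
c=pickle.load(open("w3.pkl","rb"))
hsv=cv2.cvtColor(c["pixels"],cv2.COLOR_RGB2HSV);m=((hsv[...,1]<60)&(hsv[...,2]>60)).astype(np.uint8)*255
m[:140]=0;m[:,:135]=0;cs,_=cv2.findContours(m,cv2.RETR_EXTERNAL,cv2.CHAIN_APPROX_NONE)
k=max(cs,key=cv2.contourArea);h=cv2.convexHull(k)[:,0];h=h[(h[:,1]<265)&(h[:,1]>150)]
h=h[(h[:,0]>160)&(h[:,0]<400)]
print(h.min(0),h.max(0))
for z in (.284,.288,.292):print(z,len(h),np.round(circ(ray(c,h,z)),4))
E
```

```text
[171 161] [388 260]
0.284 29 [ 5.129e-01 -4.300e-02  5.300e-02  3.000e-04]
0.288 29 [ 5.147e-01 -4.220e-02  5.160e-02  3.000e-04]
0.292 29 [ 5.166e-01 -4.130e-02  5.020e-02  3.000e-04]
```

Lid is centred in the grip (within ~0.5 mm) and flat; pan mouth is (0.6215, 0.008), rim radius 43.9 mm against 44 given. Expected seating TCP z ≈ 0.158.

```bash
python3 -c "
from h import *
delta((.6217,.008,.21))"
```

```text
linear [0.3953 0.0008 0.2857] turn [-0.0008  0.0021 -0.    ] rows 3.509151772640755
```

Request:
drive_tool(turn=[[0,0,0],[0,0,0],[0,0,0],[0,0,0],[0,0,0],[0,0,0],[0,0,0],[0,0,0]], linear=[[0.05,0,0.03],[0.14,0,0.1],[0.24,0,0.17],[0.33,0,0.24],[0.39,0,0.28],[0.395,0.001,0.285],[0.395,0.001,0.285],[0.395,0.001,0.285]], jaw=[-1,-1,-1,-1,-1,-1,-1,-1])

```text
clock: 5.18
eef_pos: [0.6221, 0.0073, 0.2118]
tool_rot: [-180.0, 0.1, 25.4]
force: [-0.3, 0.5, -1.4]
opening: 0.262
```

```bash
python3 -c "
from h import *
from plant import *
c=camera('side');cv2.imwrite('pics/s4.png',cv2.resize(c['pixels'][80:230,120:320],None,fx=3.5,fy=3.5)[:,:,::-1])
s=state();print(s['clock'],s['eef_pos'],s['tool_rot'],s['force'])
delta((.6217,.008,.162));delta((.6217,.008,.156))"
```

```text
5.2333 [0.62228286 0.00733433 0.21257333] [ 1.79969354e+02 -4.86460411e-03  2.54110884e+01] [ 0.34093359 -0.74761634 -0.80251436]
linear [-0.0008 -0.0029  0.1686] turn [ 0.0005 -0.0001 -0.    ] rows 1.2129753261968383
linear [-0.0008 -0.0029  0.1886] turn [ 0.0005 -0.0001 -0.    ] rows 1.3568405376415735
```

View pics/s4.png

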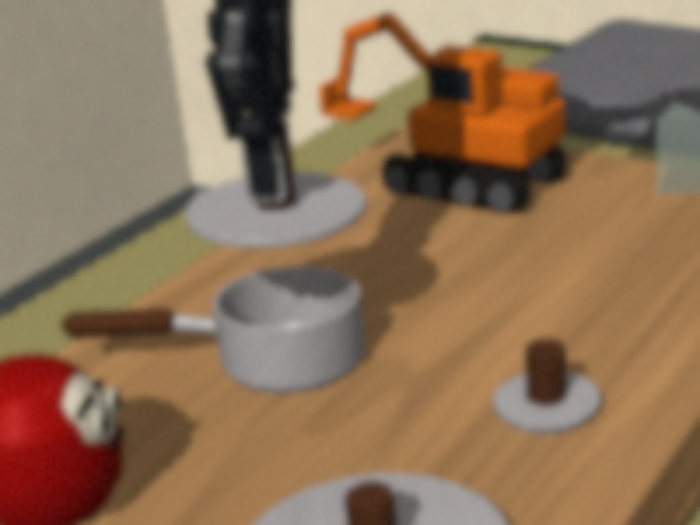

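The side view shows the lid hanging level over the pan. I lower it slowly.

Request:
drive_tool(turn=[[0,0,0],[0,0,0],[0,0,0],[0,0,0],[0,0,0],[0,0,0],[0,0,0],[0,0,0]], linear=[[-0.001,-0.002,0.03],[-0.001,-0.002,0.06],[-0.001,-0.002,0.09],[-0.001,-0.002,0.12],[-0.001,-0.002,0.14],[-0.001,-0.002,0.155],[-0.001,-0.002,0.165],[-0.001,-0.002,0.165]], jaw=[-1,-1,-1,-1,-1,-1,-1,-1])

```text
clock: 5.9
eef_pos: [0.6216, 0.009, 0.1612]
tool_rot: [-180.0, 0.1, 25.5]
force: [0.6, 0.0, -0.7]
opening: 0.262
```

Request:
drive_tool(turn=[[0,0,0],[0,0,0],[0,0,0],[0,0,0]], linear=[[0,0,0.004],[0,0,0.008],[0,0,0.012],[0,0,0.012]], jaw=[-1,-1,-1,-1])

```text
clock: 6.23
eef_pos: [0.6223, 0.009, 0.1588]
tool_rot: [180.0, -0.0, 25.5]
force: [0.2, -0.6, -1.5]
opening: 0.254
```

Request:
drive_tool(turn=[[0,0,0],[0,0,0],[0,0,0]], linear=[[0,0,0.004],[0,0,0.006],[0,0,0.006]], jaw=[-1,-1,-1])

```text
clock: 6.48
eef_pos: [0.6225, 0.009, 0.1579]
tool_rot: [180.0, -0.0, 25.5]
force: [-1.9, -0.6, 3.7]
opening: 0.259
```

```bash
python3 -c "
from h import *
from plant import *
a=camera('side')['pixels'][110:210,150:270];b=camera('scene')['pixels'][210:310,270:390]
cv2.imwrite('pics/s5.png',cv2.resize(np.hstack([a,b]),None,fx=3.3,fy=3.3,interpolation=2)[:,:,::-1])
s=state();print(s['clock'],s['eef_pos'],s['tool_rot'],s['force'],s['ft_torque'])"
```

```text
6.5833 [0.62249235 0.00898035 0.15786451] [ 1.79976369e+02 -4.35570502e-02  2.54872588e+01] [-1.3934624  -0.02568408  4.46007057] [-0.01503106  0.32267072  0.01664976]
```

View pics/s5.png

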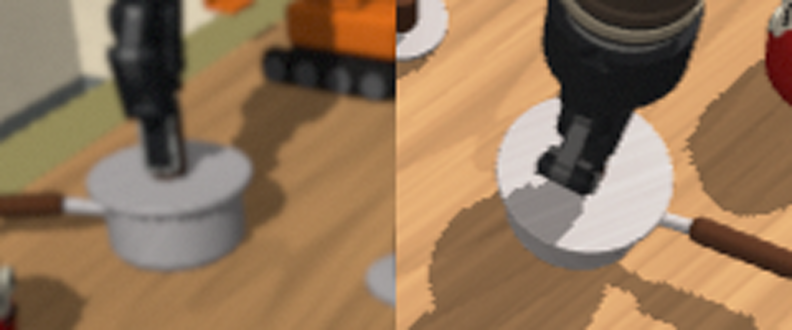

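Both views show the lid flat on the pan. Contact came at the predicted height (z 0.158, about 4 N up). Releasing gently, then retreating straight up.

Request:
drive_tool(turn=[[0,0,0],[0,0,0],[0,0,0],[0,0,0],[0,0,0],[0,0,0],[0,0,0],[0,0,0]], linear=[[0,0,0],[0,0,0],[0,0,0],[0,0,0],[0,0,0],[0,0,0],[0,0,0],[0,0,0]], jaw=[-0.4,-0.3,-0.2,-0.1,0.1,0.2,0.3,0.3])

```text
clock: 7.25
eef_pos: [0.6221, 0.009, 0.1568]
tool_rot: [-180.0, 0.0, 25.5]
force: [0.4, 0.1, -0.7]
opening: 0.652
```

Request:
drive_tool(turn=[[0,0,0],[0,0,0],[0,0,0],[0,0,0],[0,0,0],[0,0,0],[0,0,0],[0,0,0]], linear=[[0,0,-0.02],[0,0,-0.06],[0,0,-0.12],[0,0,-0.2],[0,0,-0.3],[0,0,-0.4],[0,0,-0.45],[0,0,-0.45]], jaw=[0.3,0.3,0.3,0.3,0.3,0.3,0.3,0.3])

```text
clock: 7.92
eef_pos: [0.6255, 0.0088, 0.2992]
tool_rot: [179.7, -0.6, 25.5]
force: [0.9, -0.2, 1.3]
opening: 0.646
```

Request:
drive_tool(turn=[[0,0,0],[0,0,0],[0,0,0],[0,0,0],[0,0,0],[0,0,0]], linear=[[-0.1,0,0],[-0.2,0,0],[-0.25,0,0],[-0.25,0,0],[-0.25,0,0],[-0.25,0,0]], jaw=[0.3,0.3,0.3,0.3,0.3,0.3])

```text
clock: 8.42
eef_pos: [0.5549, -0.0231, 0.2917]
tool_rot: [-180.0, -0.0, 25.5]
force: [-0.2, 0.0, 0.3]
opening: 0.651
```

```bash
python3 - <<'E'
from h import *
from plant import *
import pickle
A=camera('side');B=camera('scene');W=camera('wrist')
pickle.dump((A,B,W),open('f.pkl','wb'))
v=np.hstack([cv2.resize(A['pixels'][90:230,130:290],(400,350),interpolation=2),cv2.resize(B['pixels'][200:340,260:420],(400,350),interpolation=2)])
cv2.imwrite('pics/s6.png',v[:,:,::-1]);cv2.imwrite('pics/w6.png',W['pixels'][:,:,::-1])
s=state();print(s['clock'],s['eef_pos'],s['force'])
for n,c,p in(('scene',B,(326,262)),('wrist',W,tuple(map(float,proj(W,[.6215,.008,.15])[0])))):
    hsv=cv2.cvtColor(c["pixels"],cv2.COLOR_RGB2HSV);m=((hsv[...,1]<60)&(hsv[...,2]>60)).astype(np.uint8)*255
    cs,_=cv2.findContours(m,cv2.RETR_EXTERNAL,cv2.CHAIN_APPROX_NONE)
    for k in cs:
        if cv2.contourArea(k)>500 and cv2.pointPolygonTest(k,p,True)>-3: print(n,p,cv2.boundingRect(k),np.round(circ(ray(c,cv2.convexHull(k)[:,0],.150)),4))
E
```

```text
8.5667 [ 0.55517972 -0.02293348  0.29168414] [ 0.70715039 -0.3335219   0.27096196]
scene (326, 262) (300, 239, 60, 53) [0.6295 0.0077 0.0563 0.0027]
wrist (279.9139647916852, 107.41136890145096) (214, 14, 133, 158) [0.6248 0.0096 0.0532 0.0028]
```

View pics/s6.png

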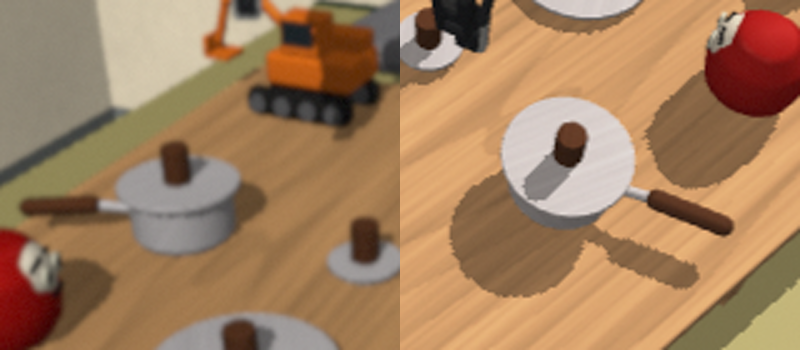

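View pics/w6.png

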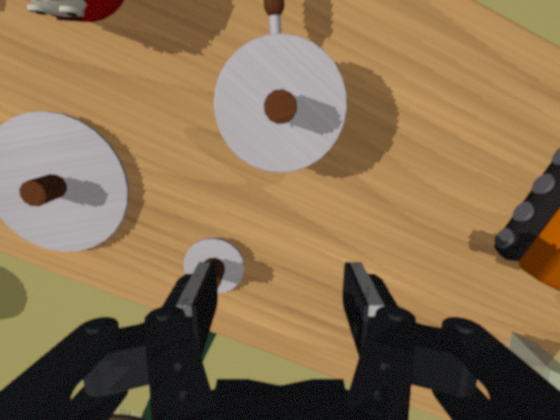

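Views: lid sits level and covers the mouth, knob up at wrist (281,106). I'll refit without the handle stub and check the other lids.

```bash
python3 - <<'E'
from h import *
import pickle
A,B,W=pickle.load(open('f.pkl','rb'))
def con(c,p):
    hsv=cv2.cvtColor(c["pixels"],cv2.COLOR_RGB2HSV);m=((hsv[...,1]<60)&(hsv[...,2]>60)).astype(np.uint8)*255
    for k in cv2.findContours(m,cv2.RETR_EXTERNAL,cv2.CHAIN_APPROX_NONE)[0]:
        if cv2.contourArea(k)>500 and cv2.pointPolygonTest(k,p,True)>-3:return k[:,0]
k=con(W,(280,80));k=k[k[:,1]>45]
for z in(.15,.156):print(z,np.round(circ(ray(W,k,z)),4))
k=con(W,(80,160));print('a',np.round(circ(ray(W,k[k[:,0]>3],.111)),4))
k=con(B,(326,262));k=k[(k[:,1]<268)&(k[:,0]<345)];print('scene',np.round(circ(ray(B,k,.15)),4))
P=B["pixels"];print(np.round(ray(B,(271,216),.111),3))
E
```

```text
0.15 [6.224e-01 8.300e-03 5.160e-02 3.000e-04]
0.156 [6.224e-01 8.300e-03 5.050e-02 3.000e-04]
a [4.661e-01 1.693e-01 6.750e-02 4.000e-04]
scene [6.225e-01 9.100e-03 5.040e-02 6.000e-04]
[[0.454 0.002 0.111]]
```

```bash
python3 -c "
from plant import *
print(sign_off(),state()['clock'])"
```

```text
the job is handed in; nothing more can be done
the job is handed in; nothing more can be done
```

I put lid_c (the 104 mm plate) on the aluminium pan, knob up, and handed the job in at about 8.6 s. I chose it because its plate covers the rim and its 64 mm plug goes into the 82 mm mouth. I gripped it by the knob, lowered it until it touched the rim, released it and moved the arm clear.

**Fit:** in the last pictures the lid's plate is centred at (0.6224, 0.0083). I had measured the pan mouth at (0.6215, 0.008), so they agree within about 1 mm. The fitted plate radius at seated height was 51.6 mm with 0.3 mm scatter, against a true 52 mm, and the side view shows it level. The lid met the rim at the height I had worked out beforehand.

**Other objects:** lid_a measured within 1 mm of where it was. For lid_b I only looked at the pictures and did not measure it again; the arm never went near it. I also did not re-measure the pan under the lid, but it looks unmoved.

**Disagreements:** two quick first fits gave plate radii of 53 and 56 mm, because they took in the handle stub and the pan wall. A fit from the scene camera without them still read 50.4 mm, slightly small, but its centre agreed within 1 mm.

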